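# Centre-punch the undrilled corner of a binding plate

## Task

One corner of the metal plate on the wooden board has a scribed cross instead of a hole. Take the spring-loaded centre punch from the tool rack, set its point on the cross and press it straight down until the spring snaps, then stand it back in the rack hole it came from. Fire it nowhere else and do not disturb the awl, the snips or anything else.

Things in the scene. Friction and masses are not known exactly. Their poses are not given: they have to be found in the camera images.
- blank: Aluminium plate 130 x 90 x 5 mm screwed on a fixed plywood board 170 x 120 x 15 mm, at any yaw. Origin under the board's centre, x along its length; plate top 20 mm above the table. Low straps (9 mm above the plate) at the short ends. 10 mm holes at (-45,28), (-45,-28), (45,-28) mm; the scribed cross at (45,28) mm.
- mark (a point): Centre of the scribed cross (28 mm lines with a 14 mm circle) on the plate's top face, 20 mm above the table.
- rack: Wooden block 70 x 200 x 95 mm fixed to the table, origin at the centre of its underside, y along its length. Three square holes, 22 mm wide and 89 mm deep, in its top at y = -60, 0 and 60 mm. The punch stands in one end hole, the awl in the other, the middle one is empty.
- punch: Plain steel centre punch, round, 155 mm long, about 0.24 kg, standing point down. Origin at the point (nose out), z to its top end. Nose 9 mm thick, z 0-30 mm; lower barrel 16 mm, z 30-80; collar 30 mm wide, z 80-86, rests on the rack's top (point 15 mm above the table); knurled grip barrel 20 mm thick, z 88-150. Grip it there, z about 115, from above.
- punch_nose (a joint): How far the nose is pushed into the barrel, m: 0 out, 0.010 fully in (stop). The hidden spring resists with about 5 N at first, 12 N at 3 to 5 mm, then lets go: the force falls to 9 N at 7 mm and 5 N at 10 mm. Past 7 mm it has fired. It springs out again by itself when the tool is lifted.
- punch_tip (a point): The punch's point, on the moving nose.
- awl: Bookbinder's awl with a dark wooden pear-shaped handle 37 mm wide, standing in the rack's other end hole; handle from the rack's top to 67 mm above it. Origin on its axis, 80 mm below the underside of the handle (15 mm above the table). Leave it.
- snips: Dark snips, 46 x 125 x 12 mm, lying on the table. Leave them.
Things that resemble listed ones, but are neither listed nor needed, are in the scene too. Of the things that look like the blank, take the one that is farthest from the robot's base at the start.

How it is judged:
On the way:
1. the punch fires on the scribed cross: nose pushed in past 7 mm against the plate, point within 4 mm of the cross, tool within 7 degrees of upright (value of joint punch_nose above 0.007 m and horizontal distance between punch_tip and mark below 0.004 m and angle between punch's own z axis and vertical below 0.12 rad and contact force between punch and blank above 0.5 N), for 0.04 s.
At the end, for the whole second after the job is handed in: The punch has fired on the cross and stands at rest, upright within 6 degrees, in the rack hole it came from, its collar down on the rack (within 8 mm of where it stood), nose out (distance of punch from where it was at the start of the episode below 0.008 m and angle between punch's own z axis and vertical below 0.1 rad and value of joint punch_nose below 0.002 m and linear speed of punch below 0.02 m/s); the robot touches nothing.
It fails at once if the punch is fired more than 6 mm to the side of the cross (value of joint punch_nose above 0.007 m and horizontal distance between punch_tip and mark above 0.006 m).
It fails at once if the awl is moved more than 20 mm (distance of awl from where it was at the start of the episode above 0.02 m).
It fails at once if the snips are moved more than 30 mm (distance of snips from where it was at the start of the episode above 0.03 m).
It also fails if it takes over 64 s, if anything falls off the work surface, if the arm or the gripper's body presses on something with over 40 N, if the wrist force passes 120 N, or if a joint passes its speed limit or range.

## Robot

A 7-joint arm with a two-finger parallel gripper is mounted at the origin on the work surface; the furniture and walls round the work are solid. World frame = base frame: x ahead of the robot, y to its left, z up, the work surface at z = 0. Lengths are in m, angles in rad, forces in N, time in s.
With the tool pointing down it reaches from about 0.425 to 1.025 m from the base axis. Payload 9.4 kg.
Tool frame: the origin (TCP) lies on the mounting face of the last link; the fingertips stand 186 mm ahead of it and the grasp point (between the pads) lies 167 mm ahead of it (manip.grip_depth is the distance from the TCP to the grasp point, in m); x points along the fingers, z is the direction in which the jaws open and shut, and the axes are right-handed (so a half turn about x gives the same grasp; the last joint's range is limited). The gripper opens to 93 mm and grips with 3 to 60 N. Pads are 15 mm wide; open, the fingers measure 128 mm over their backs; the gripper's body (75 mm by 188 mm) begins 65 mm behind the grasp point.
Start: joints at [-1.419, 0.599, -0.003, 1.599, 0.002, 0.943, -0.08], TCP at [0.164, 0.706, 0.405] pointing down, gripper open.
Joint ranges: [-2.57, 2.57], [-0.35, 1.97], [-1.29, 1.29], [0.11, 2.56], [-1.05, 4.19], [0.11, 1.86], [-2.63, 2.63]. Speed limits (rad/s): [2.22, 2.22, 3.01, 3.01, 3.14, 3.14, 3.14].

## Interface

Orientations are given as [roll, pitch, yaw] about the fixed x, y, z axes, in that order (R = Rz(yaw) Ry(pitch) Rx(roll)).
In Python, from plant import manip, grip, kinematics, sensors, eyes, order gives the robot as it stands. The module is installed in compiled form; this text tells all that it offers. Calls block until the motion is done:
- manip.move_pose(position, orientation): joint-space move of the TCP to a pose.
- manip.move_l(position, velocity=0.15, frame=None, until_force=None): straight line of the TCP; frame=None keeps the orientation; velocity is the mean speed in m/s. With until_force (N) it stops when the force on the tool has changed by that much, and returns True; else False.
- manip.move_j(angles): joint-space move.
- grip(opening, strength=None): opening from 0.0 (shut) to 1.0 (fully open); strength is the grip in N (None keeps the last); returns when the fingers have stopped.
- manip.pause(seconds).
- kinematics.inverse_kinematics(position, orientation): joint angles nearest the present ones, or None.
- sensors.get_obs(): the state.
- eyes.camera(name): name is "side" or "top"; returns a dict with "pixels" (384x512x3 uint8, blue, green, red), "vfov" (degrees; the focal length in pixels is half the picture's height over the tangent of half this angle, whatever the lens; pixels are square), "cx", "cy" (the principal point, pixels), "dist_coeffs" ([k1, k2, p1, p2, k3] as OpenCV has them; the pictures are not rectified), "origin" and "attitude" of the camera in the world. Camera axes: x right, y down, z forward; pixel columns grow to the right and rows downward; lengths in m; the calibration is good to about 2 mm. A picture is of the moment at which its call begins. There is no depth.
A pose or a line that the arm cannot do raises manip.IKError and nothing moves.
- order.sign_off(): hands the job in, once; it reports no verdict.
The state is a dict: "t": time; "joint_positions": joint angles; "joint_vel": joint speeds; "tau": joint torques, N m; "ee_pos": TCP position; "orientation": TCP orientation; "wrist_force": force on the tool from outside, world axes, zero at the start; "moment": the same for the moment, N m; "grip_width": opening from 0.0 (shut) to 1.0 (fully open).
Only numpy, scipy, OpenCV 4.12 (cv2) and the standard library are available. Lean on these libraries where they do the work, as an engineer would, in place of code of your own. Each camera call takes 0.05 s, during which the arm holds its last target.

## Working session

There is one attempt and no reset: what is moved stays moved. The work goes in short steps, each a Python script; the robot and the scene stay as the last script left them, time stands still between calls to the robot, and variables do not carry over. Pictures are saved under pics/ and viewed, and the job is handed in when it is done.

```bash
mkdir -p pics; ls
cat > h.py <<'E'
import numpy as np, cv2
from plant import manip, grip, kinematics, sensors, eyes, order
def snap(n,tag):
    c=eyes.camera(n); cv2.imwrite(f'pics/{tag}.png',c['pixels']); 
    import pickle; pickle.dump(c,open(f'pics/{tag}.pkl','wb')); return c
def load(tag):
    import pickle; return pickle.load(open(f'pics/{tag}.pkl','rb'))
E
python3 - <<'E'
from h import *
for n in('top','side'):
    c=snap(n,n+'0'); print({k:v for k,v in c.items() if k!='pixels'})
print(sensors.get_obs())
E
```

```text
pics
{'vfov': 43.5247456016716, 'cx': 250.32259523913018, 'cy': 184.80360397207005, 'dist_coeffs': array([-0.18736482,  0.        ,  0.        ,  0.        ,  0.        ]), 'origin': array([0.32013265, 0.03671272, 1.5902306 ]), 'attitude': array([-3.10185734, -0.00810797, -1.58474657])}
{'vfov': 54.19907433537154, 'cx': 249.8449195840298, 'cy': 190.1928200440125, 'dist_coeffs': array([0.00262753, 0.        , 0.        , 0.        , 0.        ]), 'origin': array([ 0.05259858, -0.61724866,  0.64372772]), 'attitude': array([-2.25764672, -0.02194928, -0.46480231])}
{'t': 0.1, 'joint_positions': array([-1.41872093,  0.60007964, -0.00253342,  1.60000314,  0.00178261,
        0.9429215 , -0.07976741]), 'joint_vel': array([-0.00075814, -0.00066019, -0.00136411, -0.00253579,  0.00156267,
       -0.00074537,  0.00038982]), 'tau': array([ 5.29270168e-03, -7.66551447e+01,  1.50241669e+00, -2.52937192e+01,
       -5.22932480e-02,  1.36865705e-02,  4.03215176e-05]), 'ee_pos': array([0.1643748 , 0.70595696, 0.40393804]), 'orientation': array([-3.0543685 ,  1.5693869 , -1.71227499]), 'wrist_force': array([0.14537806, 0.53692812, 0.47655877]), 'moment': array([ 0.03412708, -0.02286134, -0.01667593]), 'grip_width': 1.0014381703376554}
```

View pics/top0.png

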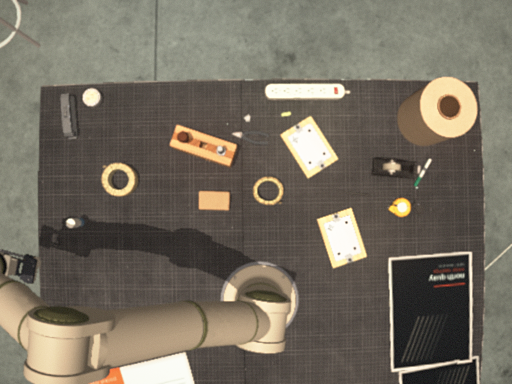

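View pics/side0.png

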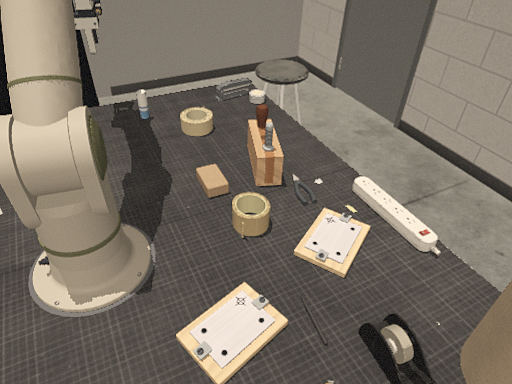

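The top view shows two boards that look like the blank, at top px (310,146) and (342,237). The rack is at (203,145). I'll cast rays and enlarge both.

```bash
cat >> h.py <<'E'
from scipy.spatial.transform import Rotation as Ro
def K(c):
    f=c['pixels'].shape[0]/2/np.tan(np.radians(c['vfov'])/2)
    return np.array([[f,0,c['cx']],[0,f,c['cy']],[0,0,1.]])
def Rc(c): return Ro.from_euler('xyz',c['attitude']).as_matrix()
def ray(c,px):
    p=cv2.undistortPoints(np.float64(px).reshape(-1,1,2),K(c),c['dist_coeffs']).reshape(-1,2)
    d=np.c_[p,np.ones(len(p))]@Rc(c).T
    return c['origin'],d
def onz(c,px,z):
    o,d=ray(c,px); return o+d*((z-o[2])/d[:,2])[:,None]
def proj(c,P):
    R=Rc(c).T
    return cv2.projectPoints(np.float64(P).reshape(-1,1,3),cv2.Rodrigues(R)[0],-R@c['origin'],K(c),c['dist_coeffs'])[0].reshape(-1,2)
def tri(c1,p1,c2,p2):
    o1,d1=ray(c1,p1);o2,d2=ray(c2,p2);d1=d1[0];d2=d2[0]
    s=np.linalg.lstsq(np.c_[d1,-d2],o2-o1,rcond=None)[0]
    a=o1+s[0]*d1;b=o2+s[1]*d2
    return (a+b)/2,np.linalg.norm(a-b)
E
python3 - <<'E'
from h import *
t=load('top0');s=load('side0')
print(onz(t,[[310,146],[342,237]],.02),onz(s,[[333,240],[232,331]],.02))
print(onz(t,[[203,145]],.095))
a=cv2.resize(t['pixels'][110:275,160:375],None,fx=3.6,fy=3.6,interpolation=cv2.INTER_CUBIC);cv2.imwrite('pics/a.png',a)
b=cv2.resize(s['pixels'][95:280,225:385],None,fx=3.2,fy=3.2,interpolation=cv2.INTER_CUBIC);cv2.imwrite('pics/b.png',b)
E
```

```text
[[ 0.50764652 -0.17530257  0.02      ]
 [ 0.20649502 -0.27596749  0.02      ]] [[ 0.49703358 -0.18298366  0.02      ]
 [ 0.19799235 -0.28631023  0.02      ]]
[[0.50605482 0.17008669 0.095     ]]
```

View pics/a.png

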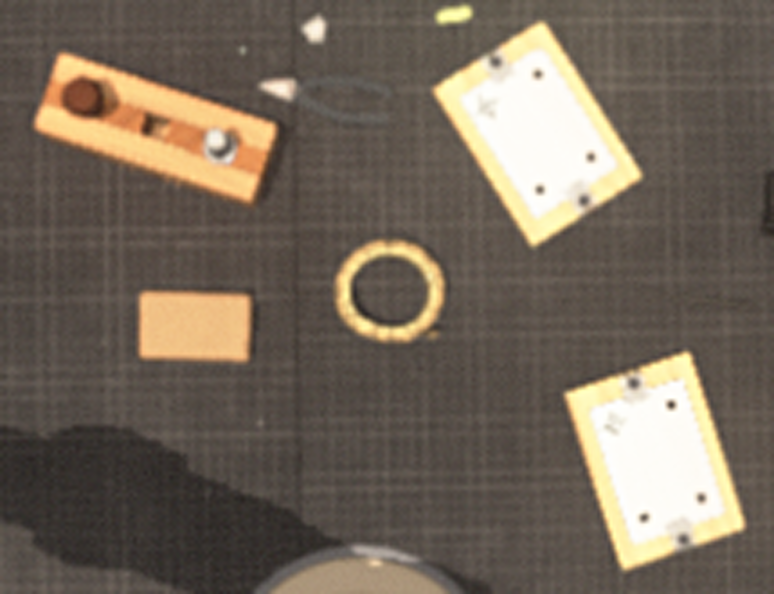

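View pics/b.png

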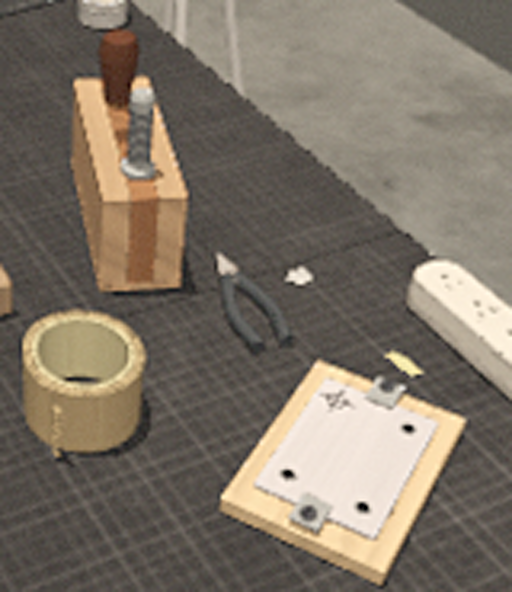

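The candidate boards are top px (310,146), 0.53 m from the base, and (342,237), 0.34 m. The farther one (310,146) fits, and its crop shows three holes and a cross near (295,139). The punch is the grey shaft at the rack's snips-side end, and the awl is the brown handle. Next I'll measure them precisely.

Run:
```python
from h import *
t=load('top0');s=load('side0')
def holes(c,box,lo=150):
    x0,y0,x1,y1=box
    g=cv2.resize(cv2.cvtColor(c['pixels'],cv2.COLOR_BGR2GRAY)[y0:y1,x0:x1],None,fx=6,fy=6,interpolation=cv2.INTER_CUBIC)
    m=(g<lo).astype(np.uint8)
    n,l,st,ce=cv2.connectedComponentsWithStats(m)
    for i in range(1,n):
        if 60<st[i,4]<4000: print(((ce[i]+.5)/6-.5+[x0,y0]).round(2),st[i,2:])
print('top');holes(t,(285,120,335,172))
print('side');holes(s,(300,212,365,268),130)
for tag,c,b in(('t',t,(280,112,342,180)),('s',s,(292,205,372,275))):
    x0,y0,x1,y1=b
    cv2.imwrite(f'pics/c{tag}.png',cv2.resize(c['pixels'][y0:y1,x0:x1],None,fx=8,fy=8,interpolation=cv2.INTER_CUBIC))
# rack & punch
for tag,c,b in(('t',t,(165,118,245,170)),('s',s,(240,95,290,190))):
    x0,y0,x1,y1=b
    cv2.imwrite(f'pics/r{tag}.png',cv2.resize(c['pixels'][y0:y1,x0:x1],None,fx=8 if tag=='t' else 6,fy=8 if tag=='t' else 6,interpolation=cv2.INTER_CUBIC))
```

```text
top
[291.01 123.47] [ 103   66 3991]
[329.05 168.07] [  91   61 3027]
[309.52 162.22] [10  9 68]
[321.8  165.29] [ 15  16 188]
side
[352.17 228.46] [ 22  16 260]
[314.53 242.69] [ 24  17 304]
[337.92 253.06] [ 23  19 336]
[320.94 254.95] [ 30  27 642]
```

View pics/ct.png

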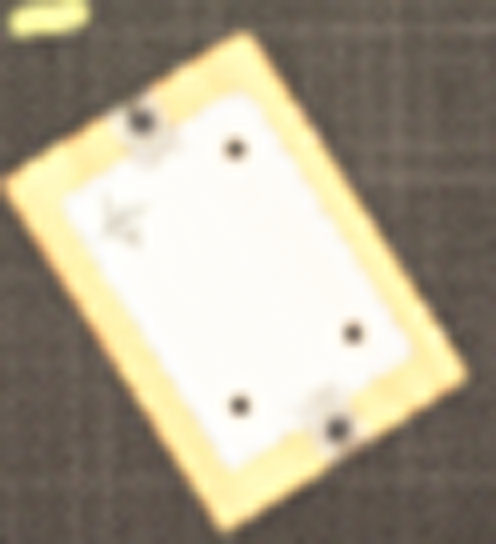

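View pics/cs.png

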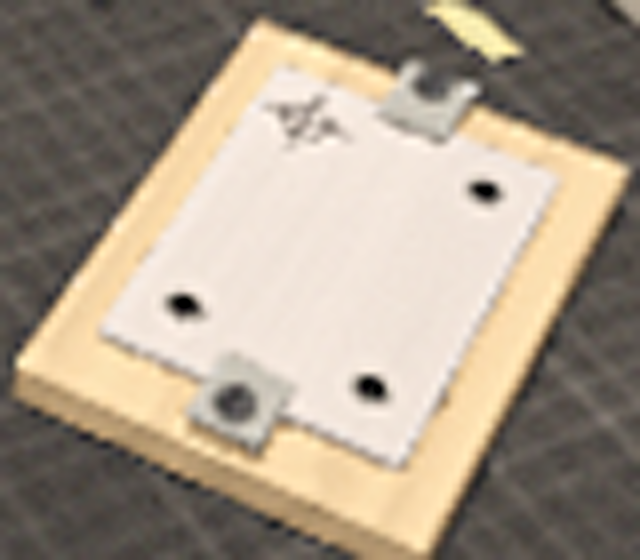

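View pics/rt.png

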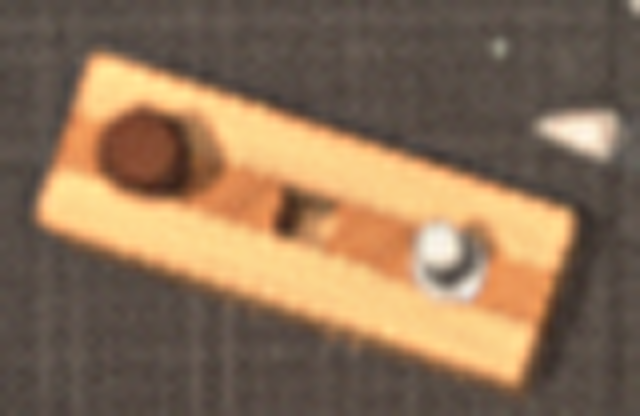

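View pics/rs.png

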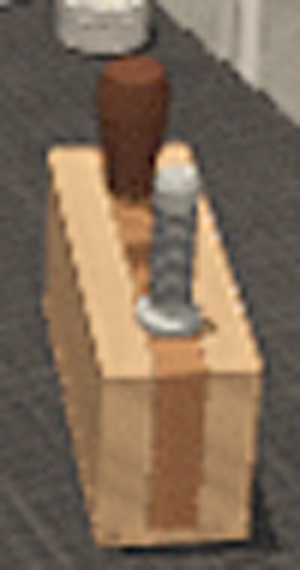

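Run:
```python
from h import *
t=load('top0');s=load('side0')
def blobs(c,box,thr,amin,amax):
    x0,y0,x1,y1=box
    g=cv2.resize(cv2.cvtColor(c['pixels'],cv2.COLOR_BGR2GRAY)[y0:y1,x0:x1],None,fx=8,fy=8,interpolation=cv2.INTER_CUBIC)
    n,l,st,ce=cv2.connectedComponentsWithStats((g<thr).astype(np.uint8))
    return [((ce[i]+.5)/8-.5+[x0,y0],st[i,4]) for i in range(1,n) if amin<st[i,4]<amax]
print(blobs(t,(280,112,342,180),200,100,1500))
M=np.array([[-45,28],[-45,-28],[45,-28]])/1e3
sp=[[314.53,242.69],[337.92,253.06],[352.17,228.46]]
sp=[min((b[0] for b in blobs(s,(292,205,372,275),130,150,2000)),key=lambda q:np.linalg.norm(q-p)) for p in sp]
tb=[b[0] for b in blobs(t,(280,112,342,180),200,60,1500)]
tp=[min(tb,key=lambda q:np.linalg.norm(q-np.array(p)/8-[280,112])) for p in([240,405],[352,332],[235,148])]
def fit(P):
    a=M-M.mean(0);b=P-P.mean(0)
    yaw=np.arctan2((a[:,0]*b[:,1]-a[:,1]*b[:,0]).sum(),(a*b).sum())
    R=np.array([[np.cos(yaw),-np.sin(yaw)],[np.sin(yaw),np.cos(yaw)]])
    c=P.mean(0)-R@M.mean(0); res=P-(M@R.T+c)
    return c,yaw,(R@[.045,.028]+c),res
for c,p in((t,tp),(s,sp)):
    P=onz(c,p,.02)[:,:2]; C,y,m,r=fit(P); print('blank',C,y,'mark',m,'res mm',(r*1e3).round(1).tolist(), 'sizes',[np.linalg.norm(P[i]-P[j]).round(4) for i,j in((0,1),(1,2),(0,2))])
print('cross direct',onz(t,[[279.5+122/8,111.5+221/8]],.02),onz(s,[[291.5+304/8,204.5+121/8]],.02))
# rack top from top view contour
hsv=cv2.cvtColor(t['pixels'],cv2.COLOR_BGR2HSV)
# rack end punch end corners
cor=np.array([[97,50],[580,208],[525,390],[36,220]])/8+[164.5,117.5]
P=onz(t,cor,.095);print('rack top corners',P[:,:2].round(4).tolist(),[np.linalg.norm(P[i]-P[(i+1)%4]).round(4) for i in range(4)],P.mean(0))
corS=np.array([[105,377],[262,367],[187,143],[50,150]])/6+[239.5,94.5]
Q=onz(s,corS,.095);print('rack side',Q[:,:2].round(4).tolist(),[np.linalg.norm(Q[i]-Q[(i+1)%4]).round(4) for i in range(4)],Q.mean(0))
# punch
for nm,a,b in(('top',(440,245),(178,172)),):
    print(nm,tri(t,[np.array(a)/8+[164.5,117.5]],s,[np.array(b)/6+[239.5,94.5]]))
print('punch top z.17',onz(t,[np.array((438,243))/8+[164.5,117.5]],.17),onz(s,[np.array((178,172))/6+[239.5,94.5]],.17))
print('collar z.101',onz(t,[np.array((450,262))/8+[164.5,117.5]],.101),onz(s,[np.array((169,314))/6+[239.5,94.5]],.101))
```

```text
[(array([308.94416144, 130.16634013]), np.int32(319)), (array([323.67007576, 153.20909091]), np.int32(330)), (array([309.50816869, 162.25018997]), np.int32(329))]
blank [ 0.50709254 -0.17276606] 0.5509882553037937 mark [ 0.53077405 -0.12535102] res mm [[-0.2, -0.0], [-0.1, -0.0], [0.2, 0.0]] sizes [np.float64(0.056), np.float64(0.0903), np.float64(0.1064)]
blank [ 0.50719594 -0.17202345] 0.5507343642142162 mark [ 0.53088949 -0.12461442] res mm [[0.1, -0.0], [-0.1, -0.0], [0.1, 0.1]] sizes [np.float64(0.0559), np.float64(0.0902), np.float64(0.106)]
cross direct [[ 0.53092315 -0.12529481  0.02      ]] [[ 0.52961558 -0.12472573  0.02      ]]
rack top corners [[0.5748, 0.253], [0.5092, 0.0636], [0.4381, 0.0859], [0.5079, 0.2772]] [np.float64(0.2005), np.float64(0.0745), np.float64(0.2037), np.float64(0.0712)] [0.50751542 0.16993908 0.095     ]
rack side [[0.4402, 0.0875], [0.5057, 0.0657], [0.5736, 0.2546], [0.5075, 0.2766]] [np.float64(0.0691), np.float64(0.2007), np.float64(0.0696), np.float64(0.2007)] [0.50674783 0.17109058 0.095     ]
top (array([0.48646307, 0.1144449 , 0.17018789]), np.float64(0.0003269778567125632))
punch top z.17 [[0.4873879  0.11511459 0.17      ]] [[0.48647992 0.1147927  0.17      ]]
collar z.101 [[0.48801029 0.11432312 0.101     ]] [[0.48450706 0.11168022 0.101     ]]
```

Both views agree:

| Item | Position (x, y) | Check |
|---|---|---|
| Mark | (0.531, -0.125) | hole spacings 56, 90 and 106 mm, as specified |
| Punch axis | (0.487, 0.1145) | top at z = 0.170, as specified |
| Rack | yaw about -19.7° | sizes fit the given block |

Next I'll move above the punch.

```bash
cat >> h.py <<'E'
def ori(a):
    x=np.array([0,0,-1.]);z=np.array([np.cos(a),np.sin(a),0]);y=np.cross(z,x)
    return Ro.from_matrix(np.c_[x,y,z]).as_euler('xyz')
PU=np.array([0.4868,0.1145]); MK=np.array([0.5308,-0.1250]); A=np.radians(-19.7)
E
python3 - <<'E'
from h import *
for a in(A,A+np.pi):
  for p in([*PU,.43],[*PU,.297],[*MK,.43],[*MK,.30]):
    try: print(np.degrees(a).round(),p,kinematics.inverse_kinematics(p,ori(a)).round(2))
    except Exception as e: print(p,repr(e))
print(manip.grip_depth,ori(A))
E
```

```text
-20.0 [np.float64(0.4868), np.float64(0.1145), 0.43] [-0.75  0.33  0.54  2.1  -0.24  0.77 -0.41]
-20.0 [np.float64(0.4868), np.float64(0.1145), 0.297] [-0.59  0.53  0.35  2.22 -0.4   0.45 -0.26]
-20.0 [np.float64(0.5308), np.float64(-0.125), 0.43] [-0.49  0.48  0.91  2.02 -0.5   0.88  0.35]
-20.0 [np.float64(0.5308), np.float64(-0.125), 0.3] [-0.11  0.56  0.34  2.12 -0.37  0.52  0.16]
160.0 [np.float64(0.4868), np.float64(0.1145), 0.43] [-0.15  0.31 -0.24  2.07  0.1   0.78  2.34]
160.0 [np.float64(0.4868), np.float64(0.1145), 0.297] [-0.09  0.52 -0.36  2.19  0.38  0.49  2.06]
160.0 [np.float64(0.5308), np.float64(-0.125), 0.43] [ 0.87  0.56 -1.1   1.94  0.59  1.01  2.3 ]
160.0 [np.float64(0.5308), np.float64(-0.125), 0.3] [ 0.37  0.55 -0.34  2.09  0.34  0.55  2.58]
0.1673 [0.34382986 1.57079633 0.        ]<sys>:0: UserWarning: Gimbal lock detected. Setting third angle to zero since it is not possible to uniquely determine all angles.
```

```bash
python3 -W ignore - <<'E'
from h import *
grip(1.0)
manip.move_pose([*PU,.43],ori(A))
manip.move_l([*PU,.36],.15)
o=sensors.get_obs();print(o['t'],o['ee_pos'],o['wrist_force'])
s=snap('side','side1');snap('top','top1')
cv2.imwrite('pics/s1.png',cv2.resize(s['pixels'][20:200,200:360],None,fx=3.3,fy=3.3))
E
```

```text
3.3333 [0.48707931 0.11455796 0.3602529 ] [0.53531879 0.46844434 0.29922035]
```

View pics/s1.png

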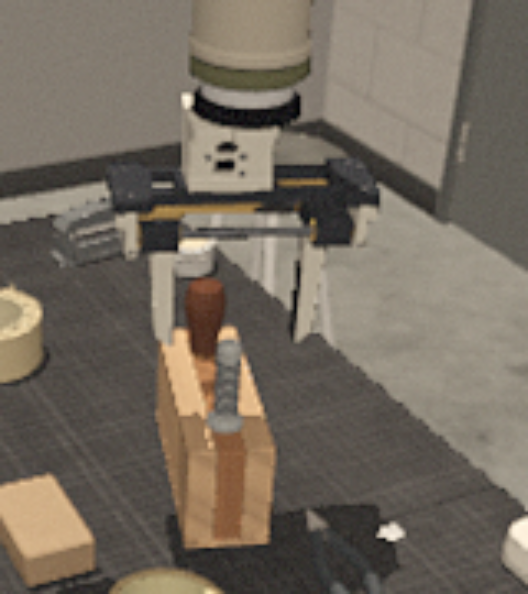

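The fingers straddle the punch (tips at about crop px (165,335) and (305,335), punch top at (228,345)), and the awl is clear. Descend and grip.

```bash
python3 -W ignore - <<'E'
from h import *
print(manip.move_l([*PU,.297],.1,until_force=8))
o=sensors.get_obs();print(o['t'],o['ee_pos'],o['wrist_force'])
grip(0.0,50)
o=sensors.get_obs();print(o['t'],o['ee_pos'],o['wrist_force'],o['grip_width']*93)
s=snap('side','side2');t=snap('top','top2')
cv2.imwrite('pics/s2.png',cv2.resize(s['pixels'][20:200,200:360],None,fx=3.3,fy=3.3))
E
```

```text
False
4.2167 [0.48698397 0.11438354 0.29735326] [ 0.08901087 -0.25895041 -0.35260216]
5.35 [0.48667099 0.1145225  0.29695529] [-0.84600968 -0.76280875  0.14979375] 19.70019596367803
```

View pics/s2.png

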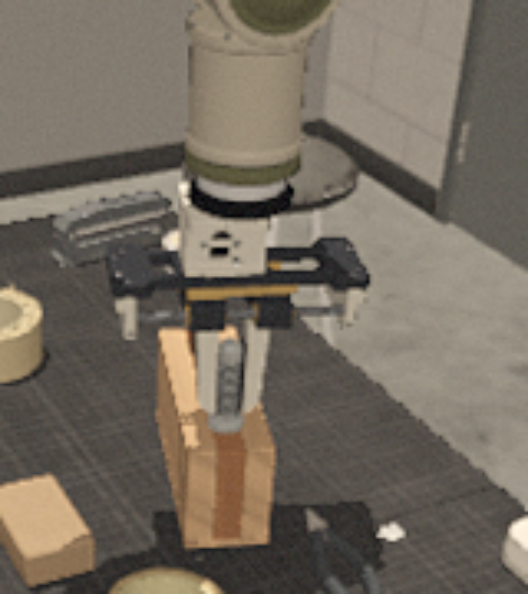

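The punch is held at 19.7 mm opening, matching the 20 mm grip barrel. Lift it clear of the rack, carry it over and check the tip above the cross.

```bash
python3 -W ignore - <<'E'
from h import *
manip.move_l([*PU,.40],.12)
o=sensors.get_obs();print(o['t'],o['ee_pos'],o['wrist_force'],o['grip_width']*93)
manip.move_l([*MK,.40],.15)
manip.move_l([*MK,.315],.1)
manip.pause(.3)
o=sensors.get_obs();print(o['t'],o['ee_pos'],o['wrist_force'],o['joint_positions'].round(2))
s=snap('side','side3');t=snap('top','top3')
cv2.imwrite('pics/s3.png',cv2.resize(s['pixels'][130:280,270:390],None,fx=4.5,fy=4.5,interpolation=cv2.INTER_CUBIC))
print(proj(s,[[*MK,.02],[*MK,.033],[*MK,.119]]))
E
```

```text
6.4583 [0.48655033 0.11455885 0.39946985] [ 0.02252007  0.39050657 -2.49847046] 19.40682441297373
9.5333 [ 0.53086597 -0.12496753  0.31538456] [ 0.08593426  0.04296424 -3.16391894] [-0.16  0.54  0.41  2.11 -0.4   0.56  0.2 ]
[[329.96945766 219.55044561]
 [330.82577439 215.61162761]
 [336.91457576 187.61179327]]
```

View pics/s3.png

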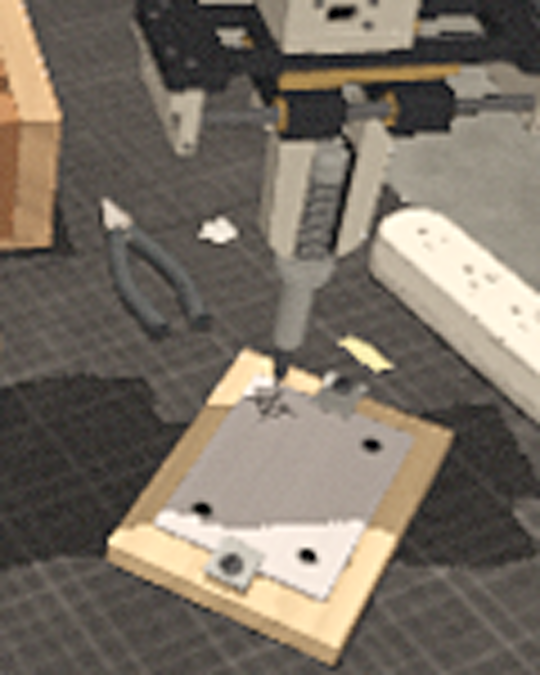

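View pics/top3.png

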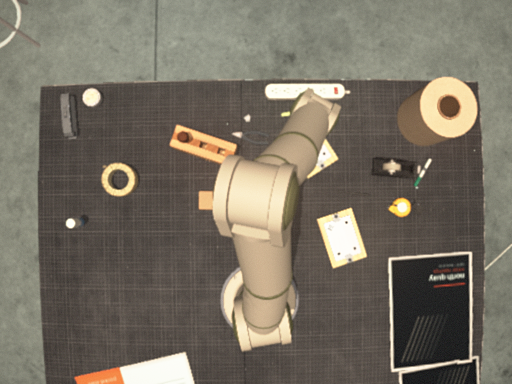

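The top view is blocked by the arm. In the side crop the tip is near (278,378) and the cross near (272,402), close to prediction. I'll go down to just above contact and enlarge.

```bash
python3 -W ignore - <<'E'
from h import *
print(manip.move_l([*MK,.306],.05,until_force=2.5))
manip.pause(.3)
o=sensors.get_obs();print(o['t'],o['ee_pos'],o['wrist_force'])
s=snap('side','side4')
def cr(c,b,f,n):
    x0,y0,x1,y1=b;cv2.imwrite(n,cv2.resize(c['pixels'][y0:y1,x0:x1],None,fx=f,fy=f,interpolation=cv2.INTER_CUBIC))
cr(s,(305,155,360,230),8,'pics/s4.png')
z=o['ee_pos'][2]-.282
P=proj(s,[[*MK,.02],[*MK,z],[*MK,z+.03],[*MK,z+.083],[*MK,z+.155]]);print(z,((P+.5-[305,155])*8).round(0))
E
```

```text
False
10.2667 [ 0.53084391 -0.12502536  0.30609232] [-0.55256632 -0.97233145 -1.52803873]
0.024092321469712685 [[204. 520.]
 [206. 511.]
 [222. 437.]
 [252. 298.]
 [297.  90.]]
```

View pics/s4.png

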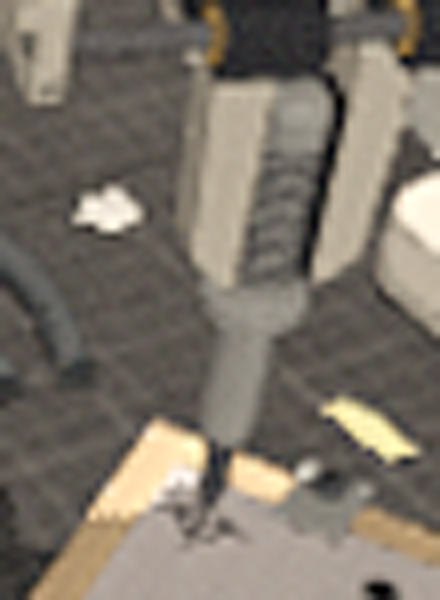

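The side view shows the nose tip at about (205,513), on the cross at about (205,520), and the axis matches the vertical prediction to within 1 px. Now press in small steps while watching the force.

```bash
python3 -W ignore - <<'E'
from h import *
base=-3.0; pk=0; z=.306; zc=None
while z>.2895:
    z-=.0008
    manip.move_l([*MK,z],.02)
    fs=[sensors.get_obs()]
    for _ in range(2): manip.pause(.03); fs.append(sensors.get_obs())
    f=np.mean([o['wrist_force'] for o in fs],0); fz=f[2]-base
    print(round(z,4),fs[-1]['ee_pos'].round(4),f.round(2),round(fz,2),round(fs[-1]['grip_width']*93,2))
    if zc is None and fz>3.5: zc=z+.0004
    pk=max(pk,fz)
    if fz>25 or (zc and zc-z>.0084 and fz<pk-2): break
print(fs[-1]['t'],zc,pk)
s=snap('side','side5')
cv2.imwrite('pics/s5.png',cv2.resize(s['pixels'][155:230,305:360],None,fx=8,fy=8,interpolation=cv2.INTER_CUBIC))
E
```

```text
0.3052 [ 0.5308 -0.125   0.3052] [ 0.52  0.16 -2.15] 0.85 19.38
0.3044 [ 0.5308 -0.125   0.3044] [-0.02  0.16 -2.47] 0.53 19.17
0.3036 [ 0.5308 -0.125   0.3036] [-0.02 -0.05 -2.15] 0.85 19.74
0.3028 [ 0.5308 -0.125   0.3028] [-0.06  0.39 -2.6 ] 0.4 19.3
0.302 [ 0.5308 -0.125   0.302 ] [-0.11 -0.3  -2.37] 0.63 19.47
0.3012 [ 0.5308 -0.1251  0.3014] [-0.52  0.02  2.73] 5.73 19.4
0.3004 [ 0.5309 -0.125   0.3006] [-0.29 -0.16  4.63] 7.63 19.47
0.2996 [ 0.5309 -0.1251  0.2998] [-1.04 -0.45  6.67] 9.67 19.41
0.2988 [ 0.5309 -0.1251  0.2991] [-1.2   0.23  8.09] 11.09 19.53
0.298 [ 0.5309 -0.1251  0.2984] [-1.45  0.69  9.04] 12.04 19.44
0.2972 [ 0.5309 -0.1251  0.2976] [-1.25  0.11  9.88] 12.88 19.43
0.2964 [ 0.5309 -0.1251  0.2968] [-0.84  1.08  9.55] 12.55 19.9
0.2956 [ 0.5309 -0.1251  0.296 ] [-1.54  0.18  9.15] 12.15 19.29
0.2948 [ 0.5309 -0.1251  0.2952] [-1.13  0.09  8.63] 11.63 19.52
0.294 [ 0.5309 -0.1251  0.2943] [-1.1   0.17  7.42] 10.42 19.49
0.2932 [ 0.5309 -0.1251  0.2934] [-0.36  0.09  6.21] 9.21 19.44
15.3833 0.30159999999999987 12.875664639218066
```

View pics/s5.png

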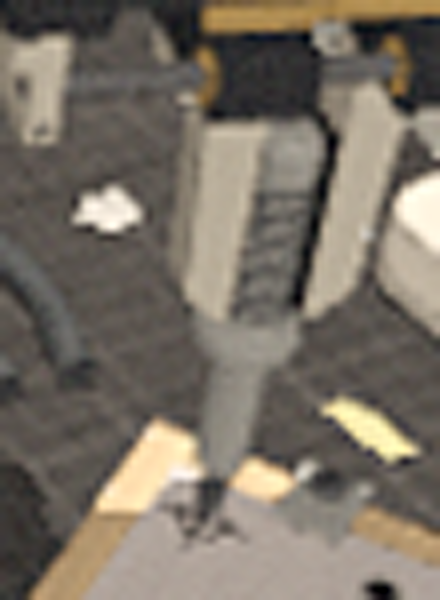

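The force peaked near 12.5 N and is now falling (about 8.6 N), so the punch is at about 7 to 8 mm. I'll press 1.2 mm more to be sure, short of the stop.

```bash
python3 -W ignore - <<'E'
from h import *
for z in(.2926,.2920,.2914):
    manip.move_l([*MK,z],.02); fs=[]
    for _ in range(4): manip.pause(.03); fs.append(sensors.get_obs()['wrist_force'])
    f=np.mean(fs,0); o=sensors.get_obs(); print(z,o['ee_pos'].round(4),f.round(2),round(f[2]+2.4,2))
    if f[2]+2.4<6.3 or f[2]+2.4>14: break
s=snap('side','side6'); print(o['t'])
cv2.imwrite('pics/s6.png',cv2.resize(s['pixels'][155:230,305:360],None,fx=8,fy=8,interpolation=cv2.INTER_CUBIC))
E
```

```text
0.2926 [ 0.5309 -0.125   0.2927] [-0.14 -0.3   5.26] 7.66
0.292 [ 0.5309 -0.125   0.2919] [0.96 0.35 3.28] 5.68
16.2
```

View pics/s6.png

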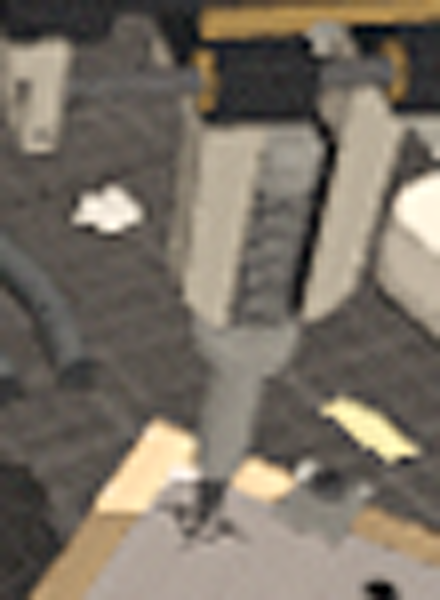

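The force fell to 5.7 N at about 9.5 mm of travel with no slip (contact came at the predicted height), so it fired. Lift and return, checking the nose over the hole before inserting.

```bash
python3 -W ignore - <<'E'
from h import *
manip.move_l([*MK,.32],.06)
manip.move_l([*MK,.40],.15)
manip.move_l([*PU,.40],.15)
manip.pause(.3)
o=sensors.get_obs();print(o['t'],o['ee_pos'],o['wrist_force'],o['joint_positions'].round(2))
s=snap('side','side7')
cv2.imwrite('pics/s7.png',cv2.resize(s['pixels'][60:190,230:300],None,fx=4.6,fy=4.6,interpolation=cv2.INTER_CUBIC))
print(((proj(s,[[*PU,.118],[*PU,.118+.03],[*PU,.118+.083]])+.5-[230,60])*4.6).round())
E
```

```text
19.625 [0.48686167 0.11419522 0.40001855] [-0.0265997  -0.35187353 -3.03833161] [-0.73  0.37  0.52  2.13 -0.29  0.7  -0.36]
[[178. 373.]
 [181. 328.]
 [186. 242.]]
```

View pics/s7.png

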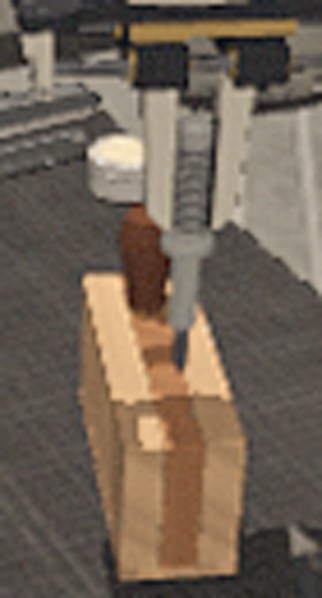

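The nose is out again, with its tip at about (179,370) against a predicted (178,373), above the end hole, and the shaft is upright. Insert.

```bash
python3 -W ignore - <<'E'
from h import *
def p(r=''): o=sensors.get_obs();print(r,round(o['t'],2),o['ee_pos'].round(4),o['wrist_force'].round(2))
r=manip.move_l([*PU,.345],.05,until_force=5);p(r)
if not r:
    r=manip.move_l([*PU,.302],.06,until_force=5);p(r)
if not r:
    r=manip.move_l([*PU,.2955],.02,until_force=4);p(r)
s=snap('side','side8')
cv2.imwrite('pics/s8.png',cv2.resize(s['pixels'][60:190,230:300],None,fx=4.6,fy=4.6,interpolation=cv2.INTER_CUBIC))
E
```

```text
False 20.93 [0.4869 0.1145 0.3452] [-0.28 -1.11 -1.83]
False 21.79 [0.4869 0.1144 0.3021] [-0.74 -0.17 -2.71]
True 22.12 [0.4869 0.1146 0.2969] [-1.02  0.37  5.78]
```

View pics/s8.png

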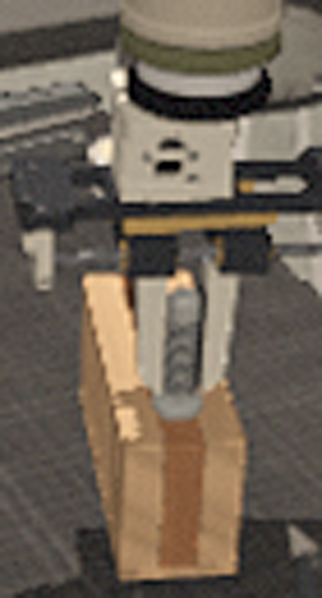

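The collar landed on the rack at TCP z = 0.2969, the same height as at the grasp. Release, retreat and compare with the start.

```bash
python3 -W ignore - <<'E'
from h import *
grip(1.0); manip.pause(.2)
manip.move_l([*PU,.43],.12)
manip.move_j([-1.419,.599,-.003,1.599,.002,.943,-.08])
manip.pause(.3)
o=sensors.get_obs();print(o['t'],o['ee_pos'],o['wrist_force'])
s=snap('side','side9');t=snap('top','top9')
s0=load('side0');t0=load('top0')
f=lambda c,b,k:cv2.resize(c['pixels'][b[1]:b[3],b[0]:b[2]],None,fx=k,fy=k,interpolation=cv2.INTER_CUBIC)
b=(225,95,385,280);cv2.imwrite('pics/s9.png',np.hstack([f(s0,b,2.45),f(s,b,2.45)]))
b=(165,110,340,180);cv2.imwrite('pics/t9.png',np.vstack([f(t0,b,4),f(t,b,4)]))
for c0,c in((s0,s),(t0,t)):
    d=cv2.absdiff(c0['pixels'],c['pixels']).max(2); n,l,st,ce=cv2.connectedComponentsWithStats((d>45).astype(np.uint8)); print([x.tolist() for x in st[1:] if x[4]>6])
E
```

```text
27.575 [0.16436713 0.70616119 0.4051494 ] [ 0.04071239  0.10593384 -0.28652845]
[[78, 9, 7, 1, 7]]
[]
```

View pics/s9.png

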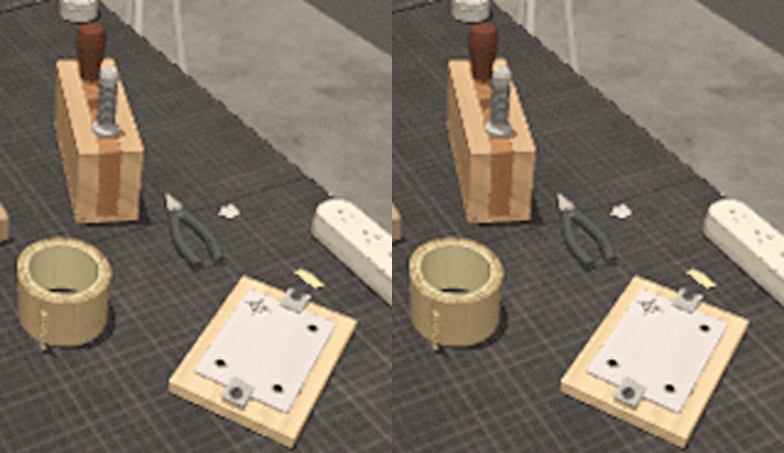

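View pics/t9.png

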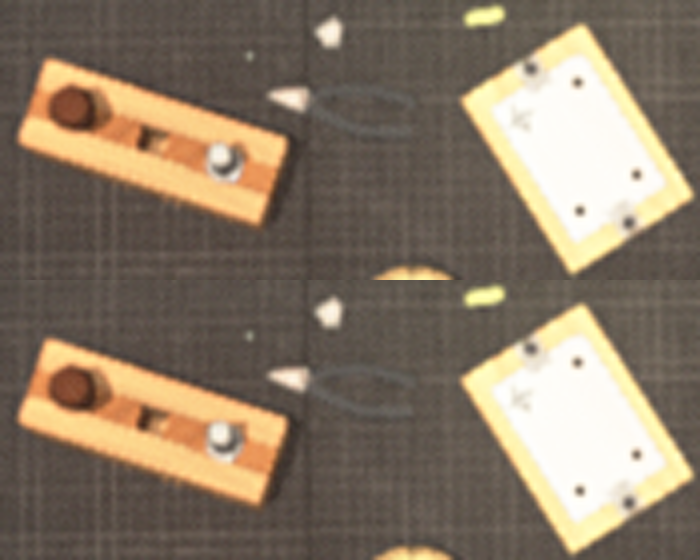

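The before and after pictures match: the punch stands in its hole, and the awl, snips and blank have not moved. Hand in.

```bash
python3 -W ignore -c "
from h import *
order.sign_off()"
```

```text
the job is handed in; nothing more can be done
```

I fired the punch once on the scribed cross of the board farther from the base, stood it back in its own rack hole, and handed the job in. The clock read about 28 s of the 64 s allowed. No verdict is reported, so these are my own readings.

- **Position:** The two camera views put the cross at (0.531, -0.125) and agreed to under 1 mm when fitted to the holes. A by-eye reading of the cross in the side view came out about 1.3 mm off in x. Just before pressing, the side view showed the point on the cross, with the tool less than about 1° off upright. The arm hid the point from the top camera, so that check is from one view only.
- **Firing:** The force rose to about 12.5 N, then fell to 5.7 N at about 9.5 mm of travel. Contact came at the predicted height, with no sign of slip. After the first falling reading (about 8.6 N) I could not be sure it was past 7 mm, so I pressed about 1 mm further.
- **Return:** On the way back the picture showed the nose out again. The collar came down on the rack at the same tool height as when I gripped it.
- **Final pictures:** With the arm back at its start pose, neither camera showed any change against the first pictures at the punch, awl, snips or blank. The only difference was a 7-pixel strip on the robot's own wrist in the side view.

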